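# Tighten the bracket nut in short spanner swings

### The arm

A 7-joint arm with a two-finger parallel gripper is mounted at the origin on the work surface. World frame = base frame: x ahead of the robot, y to its left, z up, the work surface at z = 0. Lengths are in m, angles in rad, forces in N, time in s.
With the tool pointing down it reaches from about 0.4 to 0.875 m from the base axis. Payload 4.4 kg.
Tool frame: the origin (TCP) lies midway between the tips of the shut fingers; the grasp point (between the pads) lies 19 mm behind it (robot.tcp_to_grasp is the distance from the TCP to the grasp point, in m); z points along the fingers, y is the line along which they close (so a half turn about z gives the same grasp; the last joint's range is limited). The gripper opens to 85 mm and grips with 20 to 120 N. Pads are 22 mm wide; open, the fingers measure 114 mm over their backs; the gripper's body (76 mm by 85 mm) begins 54 mm behind the grasp point. The pads swing forward as they close: fully open they stand 13 mm farther back than shut.
Start: joints at [1.106, 0.628, 0.038, 1.517, -0.027, 0.996, -0.02], TCP at [0.252, -0.599, 0.231] pointing down, gripper open.
Joint ranges: [-3.06, 3.06], [-0.37, 2.12], [-1.25, 1.32], [0.18, 2.47], [-1.1, 4.24], [0.23, 1.98], [-2.94, 2.94]. Speed limits (rad/s): [2.57, 2.57, 3.14, 3.14, 3.14, 3.14, 3.14].

### API

Orientations are given as a rotation vector (axis times angle).
In Python, from bench import robot, optics gives the robot as it stands.
- The arm moves only by the tool servo_tool, never from a script. Its argument "commands" is one flat list of numbers, 7 for each row, row after row: the shift along the tool's x, y, z in mm, then the turn, a rotation vector about the tool's x, y, z in rad, then the gripper's target within -1 to 1 (shut at 1, half-way at 0, fully open at -1). In form: [dx, dy, dz, wx, wy, wz, fingers, dx, dy, dz, wx, wy, wz, fingers, ...]. A call has 1 to 20 rows; each row is the pose to reach, as a shift and turn from the pose commanded when the call began, along the tool's axes at that moment; what a row does not reach only later rows make up. A row lasts 1/8 s, in which the tool goes at most 62.5 mm and 10.7 degrees, less where a joint would pass 70% of its speed; a pose out of reach is approached as far as the arm can. A call with a gripper value outside its range is refused whole. The fingers move at their own pace and stop on an object; "force" is the grip in N (left out, the last holds). Time passes only in rows, so rows that repeat a pose let the fingers close. It gives the time, the measured TCP pose, the force, the opening and the grip force at its end, in the units of the state.
- robot.get_obs(): the state, without advancing time (a new reading comes with each control period).
- optics.grab_frame(name): name is "scene" or "top" or "wrist"; returns a dict with "img" (384x512x3 uint8, blue, green, red), "fx", "fy", "cx", "cy" (pixels), "eye" and "orientation" of the camera in the world; the wrist camera has in their place "hand_eye" (4x4, takes a point from camera to tool coordinates, whose origin is the TCP and whose axes are the flange's). Camera axes: x right, y down, z forward; pixel columns grow to the right and rows downward; lengths in m; the calibration is good to about 2 mm. A picture is of the moment at which its call begins: read the wrist's pose just before it. There is no depth.
- robot.job_done(): hands the job in; it is judged then, once.
The state is a dict: "time_s": time; "joint_positions": joint angles; "dq": joint speeds; "joint_efforts": joint torques, N m; "tcp_pos": TCP position; "eef_rot": TCP orientation; "force": force on the tool from outside, world axes, zero at the start; "moment": the same for the moment, N m; "gripper_width": opening from 0.0 (shut) to 1.0 (fully open); "grasp_force": force on a finger pad.
Only numpy, scipy, OpenCV 4.12 (cv2) and the standard library are available. Lean on these libraries where they do the work, as an engineer would, in place of code of your own. Each camera call takes 0.05 s, during which the arm holds its last target. There are 200 camera calls.

### The job

The big nut in the scissor-arm bracket has worked loose: take the ring spanner from its rubber mat, set its larger ring fully down over the nut and tighten the nut clockwise until it comes up hard, in short swings, lifting the ring and setting it back on the next flat each time because the bracket's cheeks block a full turn. Work gently: turn the nut only with the spanner, keep the fingers off the bracket, and stop as soon as you feel the nut come up hard. Then lay the spanner flat on its mat again and leave everything else where it is.

Things in the scene. Friction and masses are not known exactly. Their poses are not given: they have to be found in the camera images.
- bracket: Fixed timber block, 40 mm high (x -50 to +125 mm, y +-75), with a grey steel channel open to -x. Origin on the table under the nut's axis; x along the channel. Cheeks' inner faces at y = +-46 mm, from x -36 to +115, tops 124 mm above the table. The handle comes out to -x and can swing about 46 degrees either side of the channel's middle line, no more even with the ring lifted clear of the nut.
- nut_seat (a point): Point on the nut's axis at its foot, on a round washer 48 mm across, 47 mm above the table; turns with the nut. x is square to one of the six flats, z up. Steel hexagon 30 mm across flats for 9 mm, tapering to 25 mm across flats at 15 mm, then a cone and a 16 mm stud with its tip 27 mm above this point. The nut turns without rising or sinking.
- nut (a joint): Turn of the nut in rad, growing as it tightens (clockwise seen from above). It starts between 0.1 and 0.5 and comes to a hard stop at 2.15. It is stiff, 0.4 N m all the way, and stays where it is left. Turning on against the stop is felt as a steep rise in moment; more than about 1.2 N m about the nut's axis (10 N at the handle) is forcing it.
- spanner: Loose steel ring spanner, about 0.3 kg: a raised straight handle between two hexagonal rings. Origin mid-length at the level of the rings' undersides, z up, x along the handle to the larger ring. Handle 12 mm wide, 16 mm high, 150 mm long, middle line 45 mm above the undersides; steep necks down to the rings. At the start it lies on both rings, larger ring farther from the robot.
- big_ring (a point): Centre of the larger ring's underside, 120 mm from the spanner's origin. Hexagonal through hole 32 mm across flats (1 mm of room each side, 7 degrees of play either way), two flats square to the spanner's x; ring 12 mm high, 50 mm wide. Seated, it rests on the washer with this point at nut_seat and the spanner's x a multiple of 60 degrees from nut_seat's x, within the play.
- small_ring (a point): Centre of the smaller ring at its underside, 120 mm from the origin along -x; hole 20 mm across flats, does not fit the nut.
- handle (a point): Middle of the handle bar, the place to grip from above: 45 mm above the spanner's origin, fingers closing along the spanner's y.
- mat: Fixed black rubber mat, 330 mm along its x, 140 mm along its y, 3 mm thick; origin at the centre of its underside. The spanner starts on it and goes back on it. It is on the left or on the right of the bracket.
- tray: Fixed shallow aluminium tray, 200 x 150 mm, 28 mm high, on the other side of the bracket; origin under its centre.
- spare_nut: Bystander: loose smaller nut, 24 mm across flats, 16 mm high, in the tray. Origin under its centre.
- bolt: Bystander: short bolt, 31 mm high, standing on its round head in the tray. Origin under its head.
- thermostat: Bystander: white wall thermostat, 85 x 125 x 26 mm, lying between the robot and the bracket. Origin under its centre.

How it is judged:
On the way, in this order (a step that is already met when the one before it is completed fails the run):
1. the larger ring sits fully down over the nut (z of big_ring in the frame of nut_seat below 0.005 m and horizontal distance between big_ring and nut_seat below 0.005 m and angle between spanner's own z axis and vertical below 0.15 rad), for 0.1 s.
2. the nut is tight against its stop, the ring still seated on it (all of step 1 and value of joint nut above 2.1 rad), for 0.1 s.
At the end, for the whole second after the job is handed in: The nut is within 0.07 rad of its stop (joint above 2.08), and the spanner lies flat and still on the mat, let go, the centres of both its rings inside the mat's outline (value of joint nut above 2.08 rad and x of big_ring in the frame of mat between -0.165 and 0.165 m and y of big_ring in the frame of mat between -0.07 and 0.07 m and x of small_ring in the frame of mat between -0.165 and 0.165 m and y of small_ring in the frame of mat between -0.07 and 0.07 m and angle between spanner's own z axis and vertical below 0.1 rad and height (world z) of spanner below 0.01 m and linear speed of spanner below 0.02 m/s); the robot touches nothing.
It fails at once if the spanner is forced: its contacts with the bracket, nut and washer add up to more than 200 N (about 1.3 N m on the nut, three times what turns it) (contact force between spanner and bracket above 200 N).
It fails at once if the fingers touch the bracket or its nut with more than 2 N (contact force between the fingers and bracket above 2 N).
It fails at once if a bystander is shifted by more than 20 mm (distance of any of spare_nut, bolt, thermostat from where it was at the start of the episode above 0.02 m).
It also fails if it takes over 72 s, if anything falls off the work surface, if the arm or the gripper's body presses on something with over 40 N, if the wrist force passes 120 N, or if a joint passes its speed limit or range.

## Working session

There is one attempt and no reset: what is moved stays moved. The work goes in short steps, Python scripts to look and compute and a tool call to move; the robot and the scene stay as the last step left them, time stands still between calls to the robot, and variables do not carry over. Pictures are saved under pics/ and viewed, at most 10 in all, crops included, and the job is handed in when it is done.

Besides the shell and the picture viewer there is one more tool, called after "Call:" as name(argument=value, ...) on one line, values as JSON. servo_tool: Moves the arm, as the interface text tells. Its arguments: {"type":"object","properties":{"commands":{"type":"array"},"force":{"type":"number"}},"required":["commands"]}

```bash
mkdir -p pics
cat > h.py <<'E'
import numpy as np,cv2
from scipy.spatial.transform import Rotation as R
from bench import robot,optics
def grab(n):
    o=robot.get_obs(); f=optics.grab_frame(n)
    if n=="wrist":
        T=np.eye(4);T[:3,:3]=R.from_rotvec(o["eef_rot"]).as_matrix();T[:3,3]=o["tcp_pos"]
        M=T@np.array(f["hand_eye"]);f["M"]=M
    else:
        M=np.eye(4);q=np.array(f["orientation"])
        M[:3,:3]=q if q.shape==(3,3) else (R.from_rotvec(q).as_matrix() if q.size==3 else R.from_quat(q).as_matrix())
        M[:3,3]=f["eye"];f["M"]=M
    np.savez("pics/%s.npz"%n,M=M,k=[f["fx"],f["fy"],f["cx"],f["cy"]],img=f["img"])
    return f
def pt(n,u,v,z):
    d=np.load("pics/%s.npz"%n);fx,fy,cx,cy=d["k"];M=d["M"]
    r=M[:3,:3]@np.array([(u-cx)/fx,(v-cy)/fy,1]);return M[:3,3]+r*(z-M[2,3])/r[2]
def px(n,p):
    d=np.load("pics/%s.npz"%n);fx,fy,cx,cy=d["k"];M=d["M"]
    c=M[:3,:3].T@(np.array(p)-M[:3,3]);return np.array([fx*c[0]/c[2]+cx,fy*c[1]/c[2]+cy])
E
python3 - <<'E'
from h import *
print(robot.get_obs())
for n in("top","scene"):
    f=grab(n);print(n,f["orientation"],f["eye"],f["fx"],f["cx"],f["cy"])
    print(f["M"][:3,2])
    cv2.imwrite(f"pics/{n}.png",f["img"])
a=cv2.imread("pics/top.png");cv2.imwrite("pics/top2.png",cv2.resize(a,(800,600),interpolation=cv2.INTER_CUBIC))
E
```

```text
{'time_s': 0.0, 'joint_positions': array([ 1.10620288,  0.62934308,  0.0384239 ,  1.51833757, -0.02698929,
        0.99629706, -0.01999428]), 'dq': array([ 0.00014953, -0.0003357 ,  0.00097152,  0.00075574,  0.00120437,
       -0.00097761, -0.00185312]), 'joint_efforts': array([-7.98371570e-05, -5.63396358e+01,  1.22617476e+00, -1.93441880e+01,
        1.09839201e-02,  1.05051475e-02, -1.39517778e-05]), 'tcp_pos': array([ 0.25219764, -0.59842004,  0.23040046]), 'eef_rot': array([-3.07754767e+00, -6.21960117e-01,  6.14953618e-04]), 'force': array([ 0.18948892,  0.32277689, -0.15461505]), 'moment': array([0.02675181, 0.04917603, 0.0083248 ]), 'grasp_force': 0.0, 'gripper_width': 0.9992590819094429}
top [-2.17226027  2.11615413 -0.15480336] [0.35197065 0.01034794 1.09775039] 377.5987174806975 249.34233823887706 184.6978819984564
[ 0.14578837  0.00412959 -0.98930718]
scene [-2.31092434 -0.69849981  0.25002944] [ 0.83593136 -0.48145622  0.70015923] 357.69926353655177 257.972170075676 191.9022143511556
[-0.36075367  0.57183269 -0.73679316]
```

View pics/top2.png

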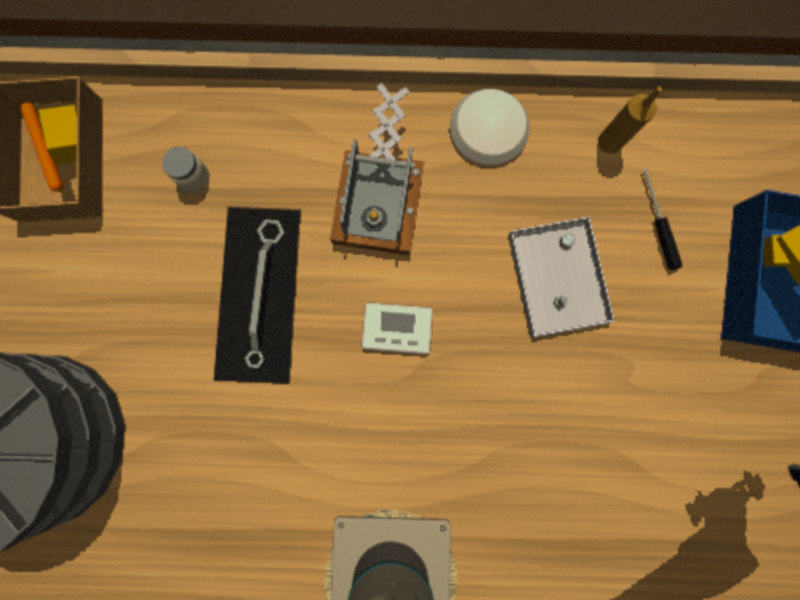

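The top view shows the mat at upper left with the spanner on it (big ring ≈(270,232), small ring ≈(255,359) in the 800x600 view). The bracket's nut is at ≈(374,215), the thermostat at (397,329) and the tray on the right.

Run:
```python
from h import *
s=1/1.5625
P=lambda u,v,z:pt("top",(u+.5)*s-.5,(v+.5)*s-.5,z)
b=P(270,232,.012);m=P(255,359,.012);print("big",b,"small",m,"len",np.linalg.norm(b-m),"mid",(b+m)/2,"yaw",np.degrees(np.arctan2(*(b-m)[1::-1])))
print("nut",P(374,215,.07))
print("mat",[P(*q,.003).round(3) for q in((228,208),(301,210),(290,383),(215,381))])
print("cheektops",[P(*q,.124).round(3) for q in((355,142),(411,150),(343,233),(404,241))])
a=cv2.imread("pics/top.png")
x,y=px("top",[*b[:2],.05])
cv2.imwrite("pics/c1.png",cv2.resize(a[85:250,130:280],(727,800))[:600] if 0 else cv2.resize(a[80:250,130:280],(529,600),interpolation=cv2.INTER_CUBIC))
```

```text
big [0.61450292 0.24386519 0.012     ] small [0.37597247 0.25799396 0.012     ] len 0.23894851901917108 mid [0.49523769 0.25092957 0.012     ] yaw -3.3898154158747733
nut [0.63658526 0.04662068 0.07      ]
mat [array([0.662, 0.329, 0.003]), array([0.661, 0.189, 0.003]), array([0.334, 0.193, 0.003]), array([0.334, 0.331, 0.003])]
cheektops [array([0.751, 0.082, 0.124]), array([ 0.739, -0.016,  0.124]), array([0.589, 0.096, 0.124]), array([ 0.578, -0.007,  0.124])]
```

View pics/c1.png

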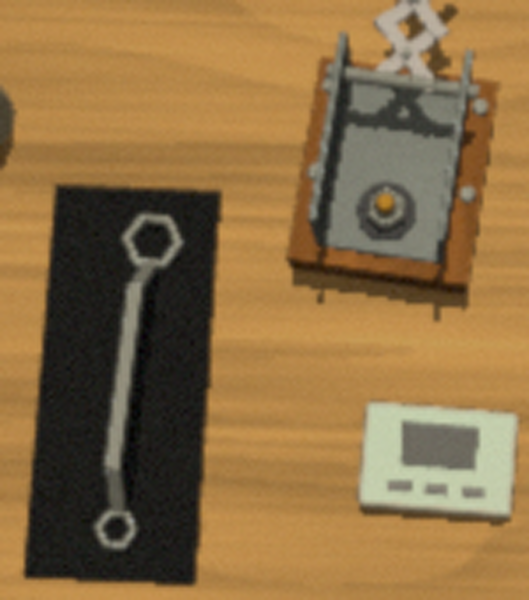

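```bash
cat >> h.py <<'E'
def go(p,yaw):
    "shift (mm, tool axes) and rotvec to bring TCP to p, pointing down, tool x at world yaw (deg)"
    o=robot.get_obs();A=R.from_rotvec(o["eef_rot"])
    B=R.from_euler("z",yaw,degrees=True)*R.from_euler("x",180,degrees=True)
    print("yaw now",np.degrees(np.arctan2(*A.as_matrix()[1::-1,0])).round(2),"z",A.as_matrix()[:,2].round(4),"mm",(A.inv().apply(np.array(p)-o["tcp_pos"])*1e3).round(1),"rv",(A.inv()*B).as_rotvec().round(4))
E
python3 - <<'E'
from h import *
f=grab("wrist");print(np.array(f["hand_eye"]).round(4),f["fx"])
go([.54,.05,.26],176); go([.54,.05,.26],90)
E
```

```text
[[ 3.000e-04 -9.553e-01 -2.956e-01  7.550e-02]
 [ 1.000e+00  1.000e-04  5.000e-04  1.000e-04]
 [-4.000e-04 -2.956e-01  9.553e-01 -1.422e-01]
 [ 0.000e+00  0.000e+00  0.000e+00  1.000e+00]] 282.06990152106226
yaw now 22.85 z [-6.0e-04  1.4e-03 -1.0e+00] mm [ 517.  -485.9  -28.7] rv [-5.000e-04 -2.000e-03 -2.673e+00]
yaw now 22.85 z [-6.0e-04  1.4e-03 -1.0e+00] mm [ 517.  -485.9  -28.7] rv [-1.300e-03 -9.000e-04 -1.172e+00]
```

Run:
```python
from h import *
go([.61,.047,.21],176)
```

```text
yaw now 22.85 z [-6.0e-04  1.4e-03 -1.0e+00] mm [ 580.4 -455.9   21.3] rv [-5.000e-04 -2.000e-03 -2.673e+00]
```

Call:
servo_tool(commands=[580,-456,0,0,-0.002,-2.673,-1,580,-456,0,0,-0.002,-2.673,-1,580,-456,0,0,-0.002,-2.673,-1,580,-456,0,0,-0.002,-2.673,-1,580,-456,0,0,-0.002,-2.673,-1,580,-456,0,0,-0.002,-2.673,-1,580,-456,0,0,-0.002,-2.673,-1,580,-456,0,0,-0.002,-2.673,-1,580,-456,0,0,-0.002,-2.673,-1,580,-456,0,0,-0.002,-2.673,-1,580,-456,0,0,-0.002,-2.673,-1,580,-456,0,0,-0.002,-2.673,-1,580,-456,20,0,-0.002,-2.673,-1,580,-456,20,0,-0.002,-2.673,-1,580,-456,20,0,-0.002,-2.673,-1,580,-456,20,0,-0.002,-2.673,-1,580,-456,20,0,-0.002,-2.673,-1,580,-456,20,0,-0.002,-2.673,-1])

```text
time_s: 2.4
tcp_pos: [0.6099, 0.0464, 0.2114]
eef_rot: [0.11, 3.139, -0.003]
force: [0.5, -0.8, -0.1]
gripper_width: 0.996
grasp_force: 0.0
```

Run:
```python
from h import *
f=grab("wrist");print(robot.get_obs()["joint_positions"].round(2))
u,v=px("wrist",[.637,.047,.06]);print(u,v)
go([.495,.251,.15],176.6)
x0=int(max(0,min(512-160,u-80)));y0=int(max(0,min(384-120,v-60)));print(x0,y0)
cv2.imwrite("pics/n1.png",cv2.resize(f["img"][y0:y0+120,x0:x0+160],(800,600),interpolation=cv2.INTER_CUBIC))
```

```text
[ 0.29  0.68 -0.69  1.64  0.5   1.01  0.94]
259.9447532036438 198.879947217291
yaw now 175.98 z [ 5.0e-04 -1.6e-03 -1.0e+00] mm [129.  196.1  61. ] rv [-0.0016  0.0006 -0.0109]
179 138
```

View pics/n1.png

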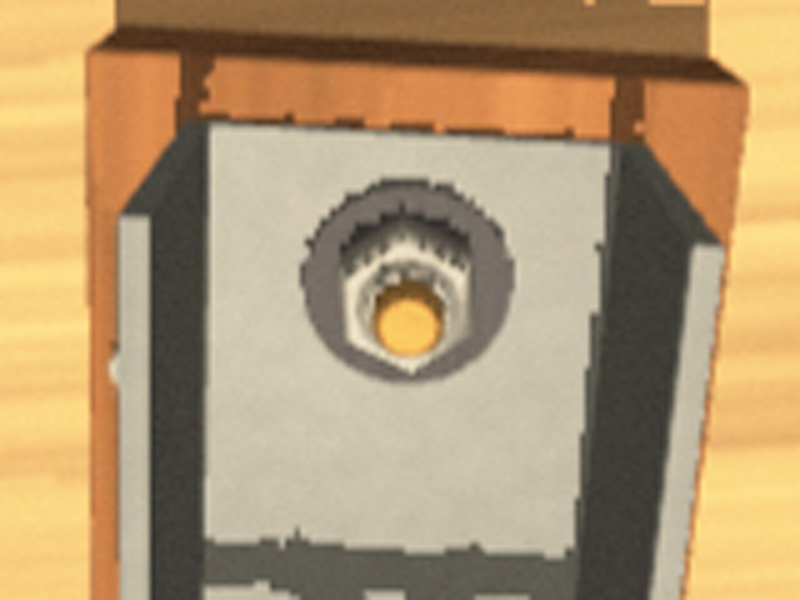

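Run:
```python
from h import *
d=np.load("pics/wrist.npz");img=d["img"]
q=lambda u,v,z:pt("wrist",179+(u+.5)/5-.5,138+(v+.5)/5-.5,z)
print("washer",q(408,281,.047),q(302,281,.047)-q(514,281,.047),q(408,180,.047)-q(408,383,.047),"stud",q(407,325,.074))
# cheeks: floor inner edges, top inner edges
for a,b,z in(((152,215),(152,600),.124),((692,245),(650,590),.124),((208,130),(204,540),.045),((612,145),(578,545),.045)):
    A,B=q(*a,z),q(*b,z);print(A.round(4),B.round(4),np.degrees(np.arctan2(*(B-A)[1::-1])))
c=q(408,281,.047)
t=[]
for ang in(-30,-20,-10,0,):
    S=20;x0,y0=245,180;im=cv2.resize(img[y0:y0+40,x0:x0+40],None,fx=10,fy=10,interpolation=cv2.INTER_CUBIC)[:300,:400]
    im=cv2.resize(img[y0-4:y0+26,x0-4:x0+36],(400,300),interpolation=cv2.INTER_CUBIC)
    for z,af in((.047,.03),(.056,.03),(.062,.025)):
        k=np.radians(ang+30+60*np.arange(6));r=af/2/np.cos(np.pi/6)
        P=np.array([px("wrist",[c[0]+r*np.cos(a),c[1]+r*np.sin(a),z]) for a in k])
        P=((P-[x0-4,y0-4]+.5)*10).astype(int)
        cv2.polylines(im,[P],True,(0,0,255) if z<.05 else (0,255,0) if z<.06 else (255,0,0),1)
    t.append(im)
cv2.imwrite("pics/ov1.png",np.vstack([np.hstack(t[:2]),np.hstack(t[2:])]))
```

```text
washer [0.6354248  0.04749052 0.047     ] [-0.0033677  -0.04839256  0.        ] [-0.0488306   0.00327937  0.        ] stud [0.63625069 0.0470102  0.074     ]
[0.5953 0.0062 0.124 ] [ 0.6686 -0.0027  0.124 ] -6.929055192018077
[0.607  0.0972 0.124 ] [0.6728 0.089  0.124 ] -7.08945790027213
[0.5976 0.0054 0.045 ] [ 0.6991 -0.0067  0.045 ] -6.8022093420363525
[0.6073 0.0951 0.045 ] [0.7068 0.0844 0.045 ] -6.144507680546217
```

View pics/ov1.png

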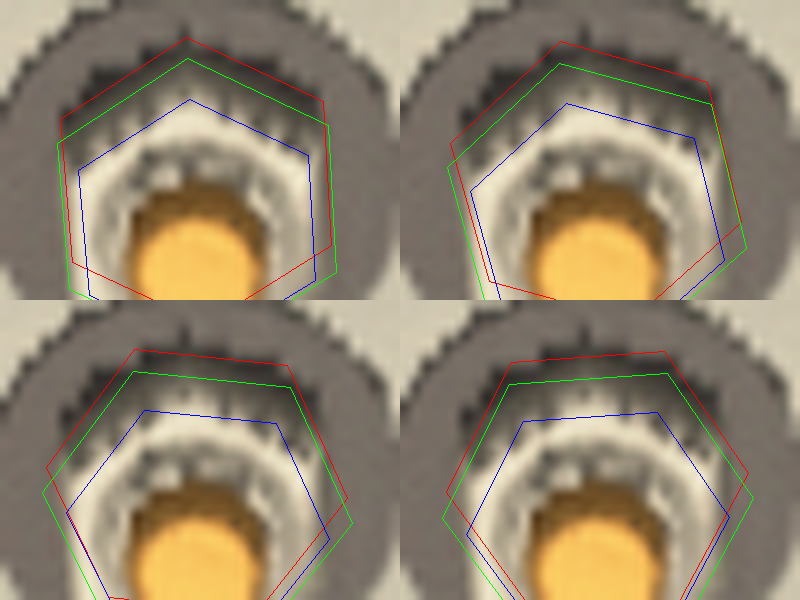

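The view puts the nut's axis at (0.6355, 0.0475), with a vertex toward yaw ≈ -2° so the flats are at about 28° and -32°. The bracket yaw is ≈ -6.7°. Next I'll move over the spanner and look.

Call:
servo_tool(commands=[129,196,0,-0.0016,0,-0.011,-1,129,196,0,-0.0016,0,-0.011,-1,129,196,30,-0.0016,0,-0.011,-1,129,196,61,-0.0016,0,-0.011,-1,129,196,61,-0.0016,0,-0.011,-1,129,196,61,-0.0016,0,-0.011,-1])

```text
time_s: 3.2
tcp_pos: [0.4951, 0.2507, 0.15]
eef_rot: [0.092, 3.14, -0.001]
force: [0.5, 0.0, 0.6]
gripper_width: 0.999
grasp_force: 0.0
```

Run:
```python
from h import *
o=robot.get_obs();print(o["tcp_pos"],o["joint_positions"].round(2),o["force"],o["moment"])
f=grab("wrist");cv2.imwrite("pics/s1.png",cv2.resize(f["img"],(800,600),interpolation=cv2.INTER_CUBIC))
```

```text
[0.49508558 0.2507193  0.14996608] [-0.11  0.67 -0.64  1.85  0.55  0.8   0.47] [0.48861869 0.02430382 0.64499183] [ 0.01113428  0.00371288 -0.04603168]
```

View pics/s1.png

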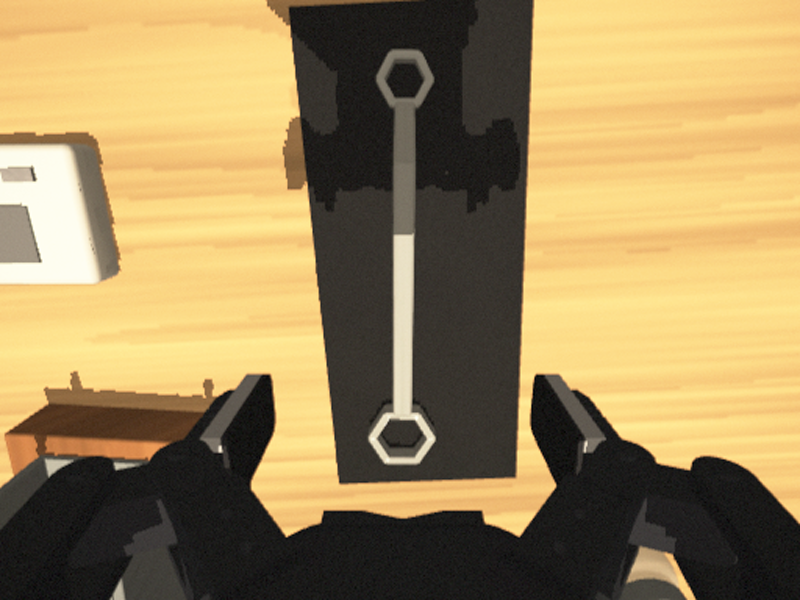

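The spanner runs vertically at column ≈403, with the small ring at (405,77) and the big ring at (403,436). It is well aligned between the open fingers.

Run:
```python
from h import *
s=.64
P=lambda u,v,z:pt("wrist",(u+.5)*s-.5,(v+.5)*s-.5,z)
b=P(402.5,436,.015);m=P(405,77,.015);c=(b+m)/2
print(b,m,np.linalg.norm(b-m),c,np.degrees(np.arctan2(*(b-m)[1::-1])))
print("bar",P(403,240,.056),P(402.5,412,.056))
yaw=np.degrees(np.arctan2(*(b-m)[1::-1]))+180
go([c[0],c[1],.03],yaw)
```

```text
[0.61282383 0.24377781 0.015     ] [0.37526979 0.25902455 0.015     ] 0.2380428237463027 [0.49404681 0.25140118 0.015     ] -3.6723336509064084
bar [0.4614662  0.25287005 0.056     ] [0.56720495 0.24644899 0.056     ]
yaw now 176.55 z [ 1.4e-03 -4.0e-04 -1.0e+00] mm [  2.1   1.3 120.4] rv [-0.0003  0.0015  0.0038]
```

Call:
servo_tool(commands=[2,1,60,0,0.0015,0.003,-1,2,1,100,0,0.0015,0.003,-1,2,1,120,0,0.0015,0.003,-1,2,1,120,0,0.0015,0.003,1,2,1,120,0,0.0015,0.003,1,2,1,120,0,0.0015,0.003,1,2,1,120,0,0.0015,0.003,1,2,1,120,0,0.0015,0.003,1,2,1,120,0,0.0015,0.003,1], force=80)

```text
time_s: 4.38
tcp_pos: [0.4936, 0.2519, 0.0309]
eef_rot: [0.098, 3.14, 0.0]
force: [-0.6, -1.7, 6.3]
gripper_width: 0.118
grasp_force: 78.1
```

Run:
```python
from h import *
a=np.radians(28);n=np.array([.6355,.0475])-.12*np.array([np.cos(a),np.sin(a)])
go([*n,.185],208)
```

```text
yaw now 176.43 z [ 3.e-04  1.e-04 -1.e+00] mm [ -52.2 -257.9 -154.1] rv [ 0.000e+00  3.000e-04 -5.511e-01]
```

Call:
servo_tool(commands=[0,0,-50,0,0,0,1,0,0,-100,0,0,0,1,0,0,-154,0,0,0,1,-10,-50,-154,0,0,-0.1,1,-20,-100,-154,0,0,-0.2,1,-30,-150,-154,0,0,-0.32,1,-40,-200,-154,0,0,-0.44,1,-52,-258,-154,0,0,-0.551,1,-52,-258,-154,0,0,-0.551,1,-52,-258,-154,0,0,-0.551,1,-52,-258,-154,0,0,-0.551,1])

```text
time_s: 5.75
tcp_pos: [0.5288, -0.0071, 0.184]
eef_rot: [0.764, -3.046, -0.002]
force: [0.6, 0.9, -3.7]
gripper_width: 0.121
grasp_force: 79.3
```

Run:
```python
from h import *
o=robot.get_obs();print(o["tcp_pos"],o["joint_positions"].round(2),o["force"],o["moment"])
f=grab("wrist");cv2.imwrite("pics/s2.png",cv2.resize(f["img"],(800,600),interpolation=cv2.INTER_CUBIC))
T=np.load("pics/wrist.npz")["M"]
A=R.from_rotvec(o["eef_rot"])
# expected pixel of big ring top centre, if the spanner is as assumed
print(px("wrist",o["tcp_pos"]+A.apply([-.12,0,.028-.012]))/.64, px("wrist",[.6355,.0475,.074])/.64)
```

```text
[ 0.52881666 -0.00709883  0.1840166 ] [ 0.51  0.65 -0.86  1.89  0.63  0.9   1.4 ] [ 0.60454927  0.89253866 -3.72227203] [-0.02864294  0.0559228  -0.02410616]
[402.2224539  590.46631838] [398.7433884 460.6147077]
```

View pics/s2.png

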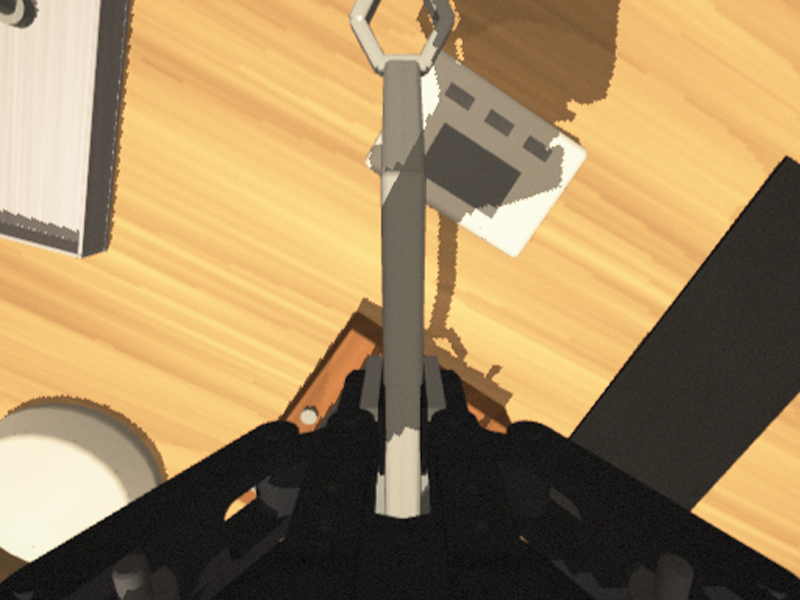

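The big ring is hidden by the gripper. The handle's axis sits at column ≈403, its near end at row 515 and its far break at row ≈172, with the small ring at the top edge. I'll compare these with the assumed grip.

Run:
```python
from h import *
o=robot.get_obs();A=R.from_rotvec(o["eef_rot"])
f=lambda x,h:((px("wrist",o["tcp_pos"]+A.apply([x,0,.028-h]))+.5)/.64-.5).round(1)
for x,h in((.075,.053),(-.075,.053),(.12,.012),(.12-.0115-.004,.012),(.12-.0125,.012)): print(x,h,f(x,h))
for n in("scene","top"):
    g=grab(n);c=px(n,[.632,.048,.12]);x0,y0=int(c[0]-75),int(max(0,c[1]-80));
    if n=="scene":cv2.imwrite("pics/sc2.png",cv2.resize(g["img"][y0:y0+150,x0-60:x0+140],(800,600),interpolation=cv2.INTER_CUBIC));print(x0-60,y0)
    for p in(o["tcp_pos"]+A.apply([-.12,0,.028-.012]),[.6355,.0475,.074],o["tcp_pos"]+A.apply([.12,0,.028-.012])):
        print(n,((px(n,p)-[x0-60,y0]+.5)*4-.5).round(1))
```

```text
0.075 0.053 [402.6 161.8]
-0.075 0.053 [402.5 603.1]
0.12 0.012 [402.5  10.7]
0.1045 0.012 [402.5  65.6]
0.1075 0.012 [402.5  55.3]
172 105
scene [558.2 260.7]
scene [537.6 379.3]
scene [116.6 228.2]
top [537.3 296.5]
top [544.8 335.1]
top [710.7 633.4]
```

View pics/sc2.png

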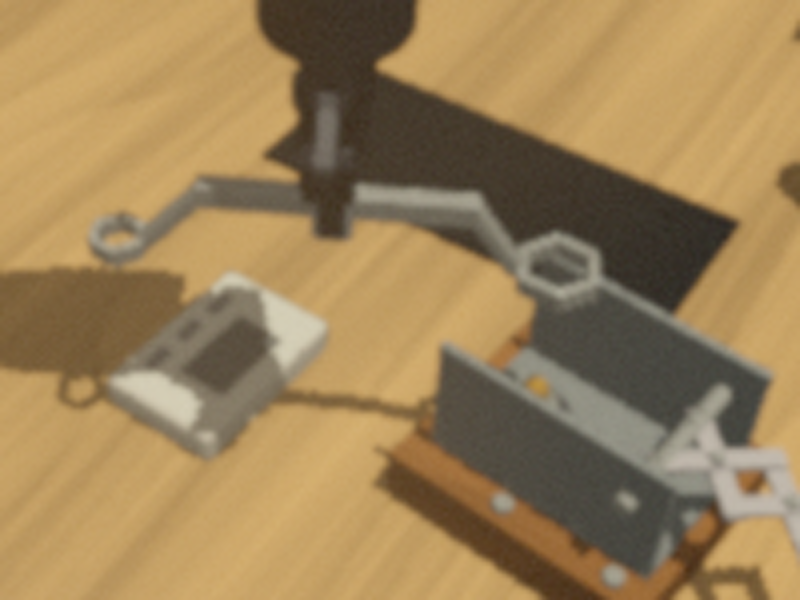

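The ring and nut predictions match the scene view to about 1 mm (ring seen ≈(559,263), stud ≈(541,383)). Next is alignment and lowering.

```bash
cat >> h.py <<'E'
def span(deg,dz,nut=(.636,.0473),r=.1205):
    "TCP target for spanner yaw deg, ring underside dz above washer"
    a=np.radians(deg);go([nut[0]-r*np.cos(a),nut[1]-r*np.sin(a),.075+dz],deg+180)
def st():
    o=robot.get_obs();A=R.from_rotvec(o["eef_rot"]);n=np.array([.636,.0473,0])
    m=o["moment"];F=o["force"];d=n-o["tcp_pos"]
    big=o["tcp_pos"]+A.apply([-.1205,0,.028])
    print("t",o["time_s"],"tcp",o["tcp_pos"].round(4),"ring-nut mm",((big-[.636,.0473,.047])*1e3).round(1),"F",F.round(1),"M",m.round(2),"Mz about nut",(m[2]+np.cross(-d,F)[2]).round(2))
E
python3 - <<'E'
from h import *
st();span(28,.03)
E
```

```text
t 5.9 tcp [ 0.529  -0.0074  0.184 ] ring-nut mm [ -0.8   2.2 108.9] F [-0.  -0.2 -3.4] M [-0.07  0.05  0.04] Mz about nut 0.05
yaw now -151.83 z [-1.e-03  3.e-04 -1.e+00] mm [ 0.3 -2.  79. ] rv [ 0.0008 -0.0008  0.0029]
```

Call:
servo_tool(commands=[0,-2,30,0,0,0.003,1,0,-2,60,0,0,0.003,1,0,-2,79,0,0,0.003,1,0,-2,79,0,0,0.003,1,0,-2,79,0,0,0.003,1,0,-2,79,0,0,0.003,1])

```text
time_s: 6.65
tcp_pos: [0.5308, -0.0103, 0.1059]
eef_rot: [-0.756, 3.048, 0.0]
force: [0.5, 0.3, -3.3]
gripper_width: 0.124
grasp_force: 79.2
```

Run:
```python
from h import *
st();span(28,0)
g=grab("scene");c=px("scene",[.636,.0473,.07]);x0,y0=int(c[0]-50),int(c[1]-45)
cv2.imwrite("pics/sc3.png",cv2.resize(g["img"][y0:y0+75,x0:x0+100],(800,600),interpolation=cv2.INTER_CUBIC))
for p in([.636,.0473,.074],[.636,.0473,.089]):print(((px("scene",p)-[x0,y0]+.5)*8-.5).round(1))
st()
```

```text
t 6.65 tcp [ 0.5308 -0.0103  0.1059] ring-nut mm [ 1.3 -1.3 31. ] F [ 0.5  0.3 -3.3] M [ 0.    0.05 -0.05] Mz about nut -0.05
yaw now -152.14 z [ 9.e-04  3.e-04 -1.e+00] mm [ 0.6  1.4 30.9] rv [-0.0001  0.0009 -0.0025]
[412.9 360.3]
[418.9 326. ]
t 6.7 tcp [ 0.5306 -0.0104  0.1058] ring-nut mm [ 1.2 -1.4 30.9] F [-0.3  0.2 -3. ] M [-0.07  0.06  0.06] Mz about nut 0.03
```

View pics/sc3.png

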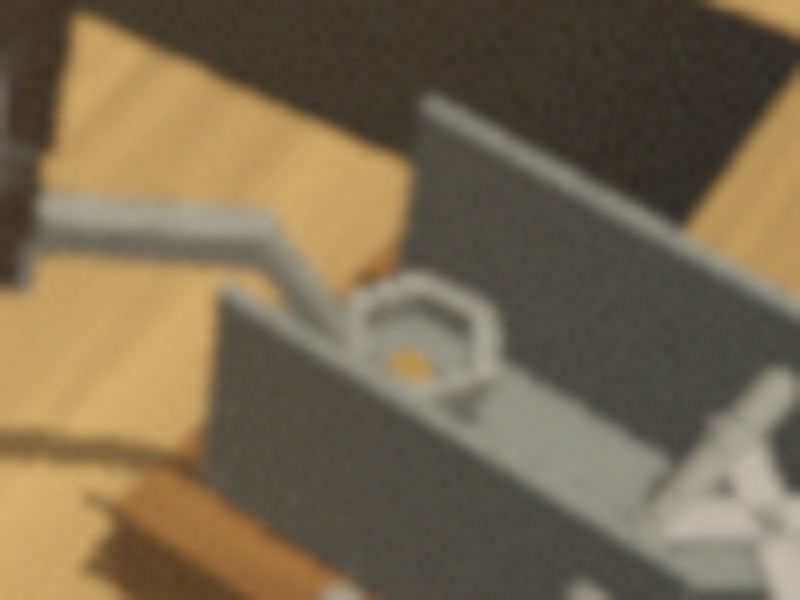

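The ring (centre ≈(425,333)) hangs around the stud line (stud ≈(412,363)), within about 1 mm. Lowering gently now.

Call:
servo_tool(commands=[0.6,1.3,10,0,0.001,0,1,0.6,1.3,18,0,0.001,0,1,0.6,1.3,22,0,0.001,0,1,0.6,1.3,26,0,0.001,0,1,0.6,1.3,30,0,0.001,0,1,0.6,1.3,31,0,0.001,0,1,0.6,1.3,31,0,0.001,0,1])

```text
time_s: 7.58
tcp_pos: [0.5287, -0.0097, 0.0742]
eef_rot: [0.756, -3.047, 0.0]
force: [-1.6, -0.9, 1.6]
gripper_width: 0.126
grasp_force: 79.9
```

Run:
```python
from h import *
st();span(28,0)
```

```text
t 7.575 tcp [ 0.5287 -0.0097  0.0742] ring-nut mm [-0.8 -0.7 -1.1] F [-1.6 -0.9  1.6] M [-0.01  0.2   0.06] Mz about nut 0.06
yaw now -152.14 z [-1.9e-03 -5.0e-04 -1.0e+00] mm [-1.  -0.  -0.9] rv [ 0.0004 -0.002  -0.0025]
```

The ring is seated: resting force is felt at the washer level. I'll work out the first swing as an arc about the nut, from 28° to -45°.

```bash
cat >> h.py <<'E'
def arc(y0,angs,r=.1205,dz=0,base=(0,0)):
    "offsets in the tool frame (spanner yaw y0) for turning to each yaw about the ring centre"
    for a in angs:
        w=np.radians(y0-a);print([round(1e3*r*(np.cos(w)-1)+base[0],1),round(1e3*r*np.sin(w)+base[1],1),dz,0,0,round(w,3),1],end=", ")
    print()
E
python3 - <<'E'
from h import *
# check sign: yaw 28 -> 20
a0,a1=np.radians([28,20]);A=R.from_rotvec(robot.get_obs()["eef_rot"])
d=-.1205*(np.array([np.cos(a1),np.sin(a1),0])-np.array([np.cos(a0),np.sin(a0),0]));print(A.inv().apply(d)*1e3)
arc(28,[28,23,18,13,8,3,-2,-7,-12,-17,-22,-27,-32,-37,-41,-45,-45,-45],base=(.5,0))
E
```

```text
[-1.13078806e+00  1.67732360e+01  4.79890689e-03]
[np.float64(0.5), np.float64(0.0), 0, 0, 0, np.float64(0.0), 1], [np.float64(0.0), np.float64(10.5), 0, 0, 0, np.float64(0.087), 1], [np.float64(-1.3), np.float64(20.9), 0, 0, 0, np.float64(0.175), 1], [np.float64(-3.6), np.float64(31.2), 0, 0, 0, np.float64(0.262), 1], [np.float64(-6.8), np.float64(41.2), 0, 0, 0, np.float64(0.349), 1], [np.float64(-10.8), np.float64(50.9), 0, 0, 0, np.float64(0.436), 1], [np.float64(-15.6), np.float64(60.2), 0, 0, 0, np.float64(0.524), 1], [np.float64(-21.3), np.float64(69.1), 0, 0, 0, np.float64(0.611), 1], [np.float64(-27.7), np.float64(77.5), 0, 0, 0, np.float64(0.698), 1], [np.float64(-34.8), np.float64(85.2), 0, 0, 0, np.float64(0.785), 1], [np.float64(-42.5), np.float64(92.3), 0, 0, 0, np.float64(0.873), 1], [np.float64(-50.9), np.float64(98.7), 0, 0, 0, np.float64(0.96), 1], [np.float64(-59.7), np.float64(104.4), 0, 0, 0, np.float64(1.047), 1], [np.float64(-69.1), np.float64(109.2), 0, 0, 0, np.float64(1.134), 1], [np.float64(-76.8), np.float64(112.5), 0, 0, 0, np.float64(1.204), 1], [np.float64(-84.8), np.float64(115.2), 0, 0, 0, np.float64(1.274), 1], [np.float64(-84.8), np.float64(115.2), 0, 0, 0, np.float64(1.274), 1], [np.float64(-84.8), np.float64(115.2), 0, 0, 0, np.float64(1.274), 1],
```

Call:
servo_tool(commands=[0.5,0,0,0,0,0,1,0,10.5,0,0,0,0.087,1,-1.3,20.9,0,0,0,0.175,1,-3.6,31.2,0,0,0,0.262,1,-6.8,41.2,0,0,0,0.349,1,-6.8,41.2,0,0,0,0.349,1])

```text
time_s: 8.32
tcp_pos: [0.5158, 0.0306, 0.0742]
eef_rot: [0.219, -3.133, 0.0]
force: [-0.4, -0.4, -1.0]
gripper_width: 0.117
grasp_force: 79.7
```

Run:
```python
from h import *
st();span(8,0,(.635,.0467))
arc(8,[3,-2,-7,-12,-17,-22,-27,-32,-37,-41,-45])
```

```text
t 8.325 tcp [0.5158 0.0306 0.0742] ring-nut mm [-0.9  0.1 -0.9] F [-0.4 -0.4 -1. ] M [0.18 0.01 0.1 ] Mz about nut 0.14
yaw now -172.01 z [-1.1e-03 -2.0e-04 -1.0e+00] mm [ 0.3 -0.7 -0.8] rv [-0.0001 -0.0011 -0.0002]
[np.float64(-0.5), np.float64(10.5), 0, 0, 0, np.float64(0.087), 1], [np.float64(-1.8), np.float64(20.9), 0, 0, 0, np.float64(0.175), 1], [np.float64(-4.1), np.float64(31.2), 0, 0, 0, np.float64(0.262), 1], [np.float64(-7.3), np.float64(41.2), 0, 0, 0, np.float64(0.349), 1], [np.float64(-11.3), np.float64(50.9), 0, 0, 0, np.float64(0.436), 1], [np.float64(-16.1), np.float64(60.2), 0, 0, 0, np.float64(0.524), 1], [np.float64(-21.8), np.float64(69.1), 0, 0, 0, np.float64(0.611), 1], [np.float64(-28.2), np.float64(77.5), 0, 0, 0, np.float64(0.698), 1], [np.float64(-35.3), np.float64(85.2), 0, 0, 0, np.float64(0.785), 1], [np.float64(-41.4), np.float64(90.9), 0, 0, 0, np.float64(0.855), 1], [np.float64(-48.0), np.float64(96.2), 0, 0, 0, np.float64(0.925), 1],
```

Call:
servo_tool(commands=[-0.5,10.5,0,0,0,0.087,1,-1.8,20.9,0,0,0,0.175,1,-4.1,31.2,0,0,0,0.262,1,-7.3,41.2,0,0,0,0.349,1,-11.3,50.9,0,0,0,0.436,1,-16.1,60.2,0,0,0,0.524,1,-21.8,69.1,0,0,0,0.611,1,-28.2,77.5,0,0,0,0.698,1,-35.3,85.2,0,0,0,0.785,1,-41.4,90.9,0,0,0,0.855,1,-48,96.2,0,0,0,0.925,1])

```text
time_s: 9.7
tcp_pos: [0.5498, 0.1331, 0.074]
eef_rot: [-1.202, -2.9, -0.0]
force: [-2.9, 2.5, 1.7]
gripper_width: 0.124
grasp_force: 80.2
```

Run:
```python
from h import *
st();span(-45,0,(.635,.0467))
g=grab("scene");c=px("scene",[.636,.0473,.07]);x0,y0=int(c[0]-50),int(c[1]-45)
cv2.imwrite("pics/sc4.png",cv2.resize(g["img"][y0-10:y0+80,x0-50:x0+70],(800,600),interpolation=cv2.INTER_CUBIC))
st()
```

```text
t 9.7 tcp [0.5498 0.1331 0.074 ] ring-nut mm [-1.1  0.6 -1.3] F [-2.9  2.5  1.7] M [0.14 0.11 0.47] Mz about nut 0.5
yaw now 134.99 z [-0.0021  0.0012 -1.    ] mm [-0.9 -0.9 -1. ] rv [-0.0007 -0.0024 -0.0002]
t 9.75 tcp [0.5508 0.1341 0.0742] ring-nut mm [-0.2  1.4 -1.1] F [-2.5  1.8  0.8] M [0.08 0.38 0.09] Mz about nut 0.15
```

View pics/sc4.png

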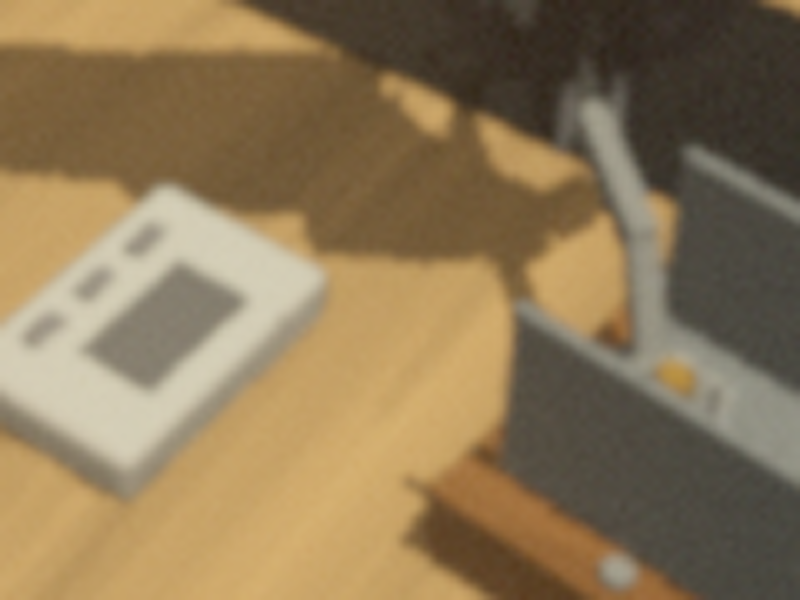

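The ring is still down over the nut, with the stud visible at (676,375). The turning moment was ≈0.5 N m, so the nut turned. Next I back off, lift, and return 60°.

Run:
```python
from h import *
arc(-45,[-42,-38,-38],base=(.4,0))
arc(-45,[-38,-30,-22,-14,-6,2,10,17,22],base=(.4,0),dz=-20)
```

```text
[np.float64(0.2), np.float64(-6.3), 0, 0, 0, np.float64(-0.052), 1], [np.float64(-0.5), np.float64(-14.7), 0, 0, 0, np.float64(-0.122), 1], [np.float64(-0.5), np.float64(-14.7), 0, 0, 0, np.float64(-0.122), 1], 
[np.float64(-0.5), np.float64(-14.7), -20, 0, 0, np.float64(-0.122), 1], [np.float64(-3.7), np.float64(-31.2), -20, 0, 0, np.float64(-0.262), 1], [np.float64(-9.2), np.float64(-47.1), -20, 0, 0, np.float64(-0.401), 1], [np.float64(-16.8), np.float64(-62.1), -20, 0, 0, np.float64(-0.541), 1], [np.float64(-26.5), np.float64(-75.8), -20, 0, 0, np.float64(-0.681), 1], [np.float64(-37.9), np.float64(-88.1), -20, 0, 0, np.float64(-0.82), 1], [np.float64(-51.0), np.float64(-98.7), -20, 0, 0, np.float64(-0.96), 1], [np.float64(-63.5), np.float64(-106.4), -20, 0, 0, np.float64(-1.082), 1], [np.float64(-73.0), np.float64(-110.9), -20, 0, 0, np.float64(-1.169), 1],
```

Call:
servo_tool(commands=[0.2,-6.3,0,0,0,-0.052,1,-0.5,-14.7,0,0,0,-0.122,1,-0.5,-14.7,0,0,0,-0.122,1,-0.5,-14.7,-10,0,0,-0.122,1,-0.5,-14.7,-20,0,0,-0.122,1,-0.5,-14.7,-21,0,0,-0.122,1,-3.7,-31.2,-21,0,0,-0.262,1,-9.2,-47.1,-21,0,0,-0.401,1,-16.8,-62.1,-21,0,0,-0.541,1,-26.5,-75.8,-21,0,0,-0.681,1,-37.9,-88.1,-21,0,0,-0.82,1,-51,-98.7,-21,0,0,-0.96,1,-63.5,-106.4,-21,0,0,-1.082,1,-73,-110.9,-21,0,0,-1.169,1,-73,-110.9,-21,0,0,-1.169,1,-73,-110.9,-21,0,0,-1.169,1])

```text
time_s: 11.75
tcp_pos: [0.5225, 0.0022, 0.0949]
eef_rot: [0.593, -3.083, -0.001]
force: [-0.6, 0.4, -3.5]
gripper_width: 0.118
grasp_force: 79.3
```

Run:
```python
from h import *
st();span(22,0,(.6355,.0469))
```

```text
t 11.75 tcp [0.5225 0.0022 0.0949] ring-nut mm [-1.7 -0.4 19.6] F [-0.6  0.4 -3.5] M [0.04 0.07 0.03] Mz about nut -0.04
yaw now -158.24 z [-2.6e-03 -2.0e-04 -1.0e+00] mm [-1.1 -0.9 19.9] rv [ 0.0008 -0.0024 -0.0041]
```

Call:
servo_tool(commands=[-0.8,-0.6,5,0,-0.002,-0.004,1,-0.8,-0.6,9,0,-0.002,-0.004,1,-0.8,-0.6,13,0,-0.002,-0.004,1,-0.8,-0.6,17,0,-0.002,-0.004,1,-0.8,-0.6,20,0,-0.002,-0.004,1,-0.8,-0.6,21,0,-0.002,-0.004,1,-0.8,-0.6,21,0,-0.002,-0.004,1])

```text
time_s: 12.62
tcp_pos: [0.5236, 0.0015, 0.0741]
eef_rot: [0.601, -3.083, -0.0]
force: [-3.4, -1.0, 0.1]
gripper_width: 0.123
grasp_force: 79.9
```

Run:
```python
from h import *
st();span(22,0,(.6355,.0469))
arc(22,[17,12,7,2,-2,-5,-8,-11,-14,-17,-20,-23,-26,-29,-32,-35,-38])
```

```text
t 12.625 tcp [0.5236 0.0015 0.0741] ring-nut mm [-0.8 -0.5 -1. ] F [-3.4 -1.   0.1] M [-0.02  0.25  0.06] Mz about nut 0.02
yaw now -157.93 z [-4.e-04  1.e-04 -1.e+00] mm [-0.3  0.2 -0.9] rv [ 0.0003 -0.0003  0.0013]
[np.float64(-0.5), np.float64(10.5), 0, 0, 0, np.float64(0.087), 1], [np.float64(-1.8), np.float64(20.9), 0, 0, 0, np.float64(0.175), 1], [np.float64(-4.1), np.float64(31.2), 0, 0, 0, np.float64(0.262), 1], [np.float64(-7.3), np.float64(41.2), 0, 0, 0, np.float64(0.349), 1], [np.float64(-10.4), np.float64(49.0), 0, 0, 0, np.float64(0.419), 1], [np.float64(-13.1), np.float64(54.7), 0, 0, 0, np.float64(0.471), 1], [np.float64(-16.1), np.float64(60.2), 0, 0, 0, np.float64(0.524), 1], [np.float64(-19.4), np.float64(65.6), 0, 0, 0, np.float64(0.576), 1], [np.float64(-23.0), np.float64(70.8), 0, 0, 0, np.float64(0.628), 1], [np.float64(-26.9), np.float64(75.8), 0, 0, 0, np.float64(0.681), 1], [np.float64(-31.0), np.float64(80.6), 0, 0, 0, np.float64(0.733), 1], [np.float64(-35.3), np.float64(85.2), 0, 0, 0, np.float64(0.785), 1], [np.float64(-39.9), np.float64(89.5), 0, 0, 0, np.float64(0.838), 1], [np.float64(-44.7), np.float64(93.6), 0, 0, 0, np.float64(0.89), 1], [np.float64(-49.7), np.float64(97.5), 0, 0, 0, np.float64(0.942), 1], [np.float64(-54.9), np.float64(101.1), 0, 0, 0, np.float64(0.995), 1], [np.float64(-60.2), np.float64(104.4), 0, 0, 0, np.float64(1.047), 1],
```

Call:
servo_tool(commands=[0,10.5,0,0,0,0.087,1,-1.3,20.9,0,0,0,0.175,1,-3.6,31.2,0,0,0,0.262,1,-6.8,41.2,0,0,0,0.349,1,-9.9,49,0,0,0,0.419,1,-12.6,54.7,0,0,0,0.471,1])

```text
time_s: 13.38
tcp_pos: [0.5151, 0.0574, 0.0742]
eef_rot: [0.135, 3.138, 0.0]
force: [-1.3, -1.4, -0.7]
gripper_width: 0.123
grasp_force: 79.8
```

Run:
```python
from h import *
st();span(-5,0,(.6355,.0469))
arc(-5,[-7,-9,-11,-13,-15])
```

```text
t 13.375 tcp [0.5151 0.0574 0.0742] ring-nut mm [-0.8 -0.3 -0.7] F [-1.3 -1.4 -0.7] M [-0.18 -0.05  0.37] Mz about nut 0.54
yaw now 175.08 z [ 6.e-04  1.e-04 -1.e+00] mm [-0.3  0.1 -0.8] rv [0.0002 0.0006 0.0014]
[np.float64(-0.1), np.float64(4.2), 0, 0, 0, np.float64(0.035), 1], [np.float64(-0.3), np.float64(8.4), 0, 0, 0, np.float64(0.07), 1], [np.float64(-0.7), np.float64(12.6), 0, 0, 0, np.float64(0.105), 1], [np.float64(-1.2), np.float64(16.8), 0, 0, 0, np.float64(0.14), 1], [np.float64(-1.8), np.float64(20.9), 0, 0, 0, np.float64(0.175), 1],
```

Turning as expected (≈0.5 N m). From here I take small steps and watch the moment.

Call:
servo_tool(commands=[-0.1,4.2,0,0,0,0.035,1,-0.3,8.4,0,0,0,0.07,1,-0.7,12.6,0,0,0,0.105,1])

```text
time_s: 13.75
tcp_pos: [0.5168, 0.07, 0.0741]
eef_rot: [-0.301, -3.127, -0.001]
force: [-1.6, 0.1, 0.3]
gripper_width: 0.125
grasp_force: 79.9
```

```bash
python3 -c "
from h import *
st()"
```

```text
t 13.75 tcp [0.5168 0.07   0.0741] ring-nut mm [-1.  -0.3 -0.9] F [-1.6  0.1  0.3] M [-0.04  0.12  0.38] Mz about nut 0.41
```

Call:
servo_tool(commands=[-0.1,4.2,0,0,0,0.035,1,-0.3,8.4,0,0,0,0.07,1])

```text
time_s: 14.0
tcp_pos: [0.5186, 0.0782, 0.074]
eef_rot: [-0.411, -3.114, -0.001]
force: [-3.8, 0.4, 1.2]
gripper_width: 0.123
grasp_force: 80.0
```

```bash
python3 -c "
from h import *
st()"
```

```text
t 14.0 tcp [0.5186 0.0782 0.074 ] ring-nut mm [-1.1 -0.3 -1.1] F [-3.8  0.4  1.2] M [0.07 0.1  0.45] Mz about nut 0.51
```

Call:
servo_tool(commands=[0,4.2,0,0,0,0.035,1,-0.2,8.4,0,0,0,0.07,1])

```text
time_s: 14.25
tcp_pos: [0.521, 0.0864, 0.074]
eef_rot: [-0.52, -3.098, -0.001]
force: [-1.9, 0.5, 1.6]
gripper_width: 0.123
grasp_force: 80.1
```

```bash
python3 -c "
from h import *
st()"
```

```text
t 14.25 tcp [0.521  0.0864 0.074 ] ring-nut mm [-1.1 -0.3 -1. ] F [-1.9  0.5  1.6] M [0.15 0.16 0.49] Mz about nut 0.5
```

Call:
servo_tool(commands=[0,4.2,0,0,0,0.035,1,-0.2,8.4,0,0,0,0.07,1])

```text
time_s: 14.5
tcp_pos: [0.5238, 0.0938, 0.0739]
eef_rot: [-0.628, -3.078, 0.0]
force: [-1.9, 0.2, 0.8]
gripper_width: 0.122
grasp_force: 80.3
```

```bash
python3 -c "
from h import *
st()"
```

```text
t 14.5 tcp [0.5238 0.0938 0.0739] ring-nut mm [-1.4 -0.7 -1.2] F [-1.9  0.2  0.8] M [-0.09  0.18  0.73] Mz about nut 0.79
```

Call:
servo_tool(commands=[0,1,0,0,0,0.008,1])

```text
time_s: 14.62
tcp_pos: [0.5241, 0.0946, 0.0739]
eef_rot: [-0.638, -3.076, 0.0]
force: [-3.6, -0.7, 1.0]
gripper_width: 0.121
grasp_force: 80.4
```

```bash
python3 -c "
from h import *
st();print(robot.get_obs()['eef_rot'])"
```

```text
t 14.625 tcp [0.5241 0.0946 0.0739] ring-nut mm [-1.3 -0.6 -1.1] F [-3.6 -0.7  1. ] M [-0.11  0.32  0.75] Mz about nut 1.0
[-6.37854684e-01 -3.07562783e+00  3.22498829e-04]
```

Call:
servo_tool(commands=[0,0.3,0,0,0,0.002,1])

```text
time_s: 14.75
tcp_pos: [0.5241, 0.0947, 0.0739]
eef_rot: [-0.64, -3.075, 0.0]
force: [-2.8, -0.3, 1.3]
gripper_width: 0.125
grasp_force: 80.4
```

```bash
python3 -c "
from h import *
st();arc(-23,[-20,-16.5,-16.5],base=(.4,-1))"
```

```text
t 14.75 tcp [0.5241 0.0947 0.0739] ring-nut mm [-1.4 -0.7 -1.2] F [-2.8 -0.3  1.3] M [-0.08  0.29  0.74] Mz about nut 0.91
[np.float64(0.2), np.float64(-7.3), 0, 0, 0, np.float64(-0.052), 1], [np.float64(-0.4), np.float64(-14.6), 0, 0, 0, np.float64(-0.113), 1], [np.float64(-0.4), np.float64(-14.6), 0, 0, 0, np.float64(-0.113), 1],
```

The moment has doubled to 0.9–1.0 N m and the arm has stopped following, so the nut has come up hard. I back off within the play and lift clear.

Call:
servo_tool(commands=[0.2,-7.3,0,0,0,-0.055,1,-0.4,-15,0,0,0,-0.12,1,-0.4,-15,0,0,0,-0.12,1,-0.4,-15,-8,0,0,-0.12,1,-0.4,-15,-20,0,0,-0.12,1,-0.4,-15,-50,0,0,-0.12,1,-0.4,-15,-90,0,0,-0.12,1,-0.4,-15,-110,0,0,-0.12,1,-0.4,-15,-110,0,0,-0.12,1])

```text
time_s: 15.88
tcp_pos: [0.519, 0.0804, 0.1856]
eef_rot: [0.458, 3.106, 0.0]
force: [0.9, -1.1, -3.9]
gripper_width: 0.124
grasp_force: 79.5
```

```bash
python3 -c "
from h import *
st();go([.4936,.256,.184],176.4);go([.4936,.256,.031],176.4)
g=grab('wrist');cv2.imwrite('pics/n5.png',cv2.resize(g['img'],(800,600)))"
```

```text
t 15.875 tcp [0.519  0.0804 0.1856] ring-nut mm [ -1.6  -1.7 110.8] F [ 0.9 -1.1 -3.9] M [ 0.02  0.03 -0.04] Mz about nut 0.07
yaw now 163.23 z [ 1.7e-03 -2.0e-04 -1.0e+00] mm [ 75.  160.8   1.5] rv [ 1.000e-04  1.700e-03 -2.299e-01]
yaw now 163.23 z [ 1.7e-03 -2.0e-04 -1.0e+00] mm [ 75.2 160.8 154.5] rv [ 1.000e-04  1.700e-03 -2.299e-01]
```

Call:
servo_tool(commands=[30,60,0,0,0.002,-0.1,1,60,115,0,0,0.002,-0.2,1,75,161,0,0,0.002,-0.23,1,75,161,0,0,0.002,-0.23,1,75,161,60,0,0.002,-0.23,1,75,161,110,0,0.002,-0.23,1,75,161,140,0,0.002,-0.23,1,75,161,148,0,0.002,-0.23,1,75,161,152,0,0.002,-0.23,1,75,161,155,0,0.002,-0.23,1,75,161,155,0,0.002,-0.23,1])

```text
time_s: 17.3
tcp_pos: [0.4936, 0.2567, 0.0309]
eef_rot: [-0.096, -3.14, -0.001]
force: [-2.2, -1.8, 5.2]
gripper_width: 0.124
grasp_force: 80.6
```

```bash
python3 -c "
from h import *
st()"
```

```text
t 17.3 tcp [0.4936 0.2567 0.0309] ring-nut mm [-22.2 202.1 -44.1] F [-2.2 -1.8  5.2] M [-0.29  0.51 -0.06] Mz about nut 0.65
```

On the mat (Fz is up). I open, rise and step clear.

Call:
servo_tool(commands=[0,0,0,0,0,0,0,0,0,0,0,0,0,-1,0,0,0,0,0,0,-1,0,0,0,0,0,0,-1,0,0,0,0,0,0,-1,0,0,-30,0,0,0,-1,0,0,-80,0,0,0,-1,0,0,-140,0,0,0,-1,0,0,-160,0,0,0,-1,0,0,-160,0,0,0,-1])

```text
time_s: 18.55
tcp_pos: [0.4943, 0.2571, 0.1906]
eef_rot: [0.096, 3.139, 0.004]
force: [-0.0, 0.3, -1.2]
gripper_width: 1.0
grasp_force: 0.0
```

```bash
python3 -c "
from h import *
g=grab('wrist');cv2.imwrite('pics/n6.png',cv2.resize(g['img'],(800,600)))"
```

```text
(no output)
```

View pics/n6.png

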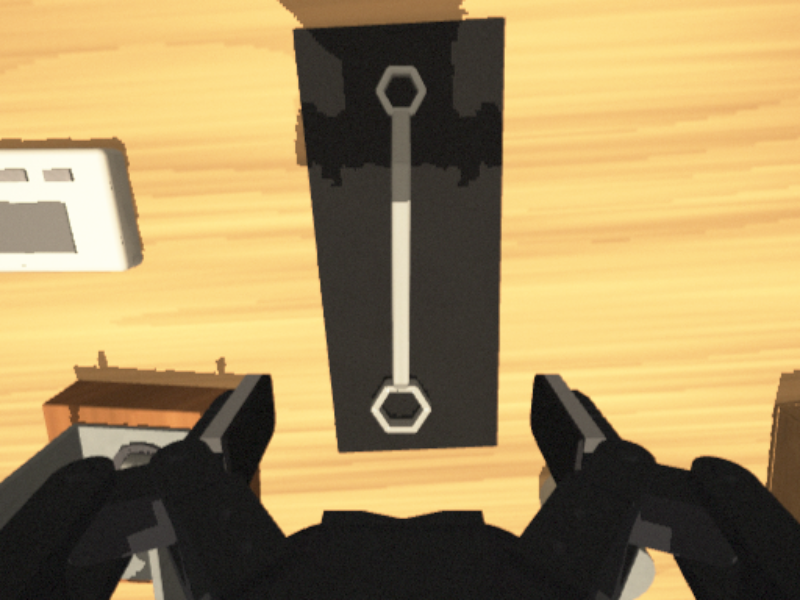

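The spanner lies flat on the mat, with its rings at (401,90) and (401,409), both well inside the outline, and the gripper is clear. I'm handing the job in.

```bash
python3 -c "
from h import *
print(robot.job_done())"
```

```text
the job is handed in; nothing more can be done
None
```

The nut is tightened until it came up hard (about 0.95 N m, roughly double the running moment), the spanner is back flat on its mat, and the job is handed in at about 18.6 s; no verdict came back.

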